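# Load the orbital shaker with flasks by size

### The job

Load the shaker: move the four capped conical flasks one after another out of the blue tray and stand each upright in the steel holder cup of its size on the shaker, the smallest flask in the smallest cup and so on up to the largest. Keep them upright and set them down gently on the cup floor, do not drop them. Leave the amber bottle in the tray and the beaker on the bench where they stand.

Things in the scene. Friction and masses are not known exactly. Their poses are not given: they have to be found in the camera images.
- flask_small: the smallest of four conical glass flasks, all capped alike with a fixed plain white cylindrical cap: foot 46 mm across, 82 mm tall in all, cap 24 mm across filling the top 30 mm (from 52 to 82 mm above the underside; grip it there), about 60 g. Below the cap the glass cone widens to the foot. Loose, upright at the start in the blue tray (270 mm square, rim 14 mm high, the tray's floor is 4 mm above the bench). Origin: centre of its underside, z up along its axis.
- flask_medium: the second smallest of four conical glass flasks, all capped alike with a fixed plain white cylindrical cap: foot 60 mm across, 102 mm tall in all, cap 28 mm across filling the top 30 mm (from 72 to 102 mm above the underside; grip it there), about 90 g. Below the cap the glass cone widens to the foot. Loose, upright at the start in the blue tray (270 mm square, rim 14 mm high, the tray's floor is 4 mm above the bench). Origin: centre of its underside, z up along its axis.
- flask_large: the second largest of four conical glass flasks, all capped alike with a fixed plain white cylindrical cap: foot 74 mm across, 122 mm tall in all, cap 32 mm across filling the top 30 mm (from 92 to 122 mm above the underside; grip it there), about 140 g. Below the cap the glass cone widens to the foot. Loose, upright at the start in the blue tray (270 mm square, rim 14 mm high, the tray's floor is 4 mm above the bench). Origin: centre of its underside, z up along its axis.
- flask_largest: the largest of four conical glass flasks, all capped alike with a fixed plain white cylindrical cap: foot 88 mm across, 138 mm tall in all, cap 36 mm across filling the top 30 mm (from 108 to 138 mm above the underside; grip it there), about 180 g. Below the cap the glass cone widens to the foot. Loose, upright at the start in the blue tray (270 mm square, rim 14 mm high, the tray's floor is 4 mm above the bench). Origin: centre of its underside, z up along its axis.
- cup_small: the smallest of four round steel holder cups on the shaker, for the smallest flask: open-topped, 60 mm clear inside, 72 mm across its flared rim, 18 mm high, floor 4 mm thick. Fixed on the dark square top (270 mm square, 50 mm above the bench) of the orbital shaker; neighbouring cups are 130 mm apart. Origin: centre of its underside, on the shaker's top, z up; the flask's foot comes to rest 4 mm above it.
- cup_medium: the second smallest of four round steel holder cups on the shaker, for the second smallest flask: open-topped, 74 mm clear inside, 86 mm across its flared rim, 18 mm high, floor 4 mm thick. Fixed on the dark square top (270 mm square, 50 mm above the bench) of the orbital shaker; neighbouring cups are 130 mm apart. Origin: centre of its underside, on the shaker's top, z up; the flask's foot comes to rest 4 mm above it.
- cup_large: the second largest of four round steel holder cups on the shaker, for the second largest flask: open-topped, 88 mm clear inside, 100 mm across its flared rim, 18 mm high, floor 4 mm thick. Fixed on the dark square top (270 mm square, 50 mm above the bench) of the orbital shaker; neighbouring cups are 130 mm apart. Origin: centre of its underside, on the shaker's top, z up; the flask's foot comes to rest 4 mm above it.
- cup_largest: the largest of four round steel holder cups on the shaker, for the largest flask: open-topped, 102 mm clear inside, 114 mm across its flared rim, 18 mm high, floor 4 mm thick. Fixed on the dark square top (270 mm square, 50 mm above the bench) of the orbital shaker; neighbouring cups are 130 mm apart. Origin: centre of its underside, on the shaker's top, z up; the flask's foot comes to rest 4 mm above it.
- amber_bottle: bystander: small amber glass bottle with black cap, 38 mm across, 75 mm tall, standing loose among the flasks in the tray; stays there. Origin: centre of its underside.
- beaker: bystander: small empty open glass beaker, 44 mm across, 60 mm tall, standing loose on the bench between tray and shaker; stays there. Origin: centre of its underside.
Not all that is in view belongs to the job. What is shaped like the flask_small but purple is not meant.

How it is judged:
By the outcome, as a careful person would: the job done as asked, in the order asked, and still so for the second after the job is handed in, with the robot touching nothing.
It also fails if it takes over 115 s, if anything falls off the work surface, if the arm or the gripper's body presses on something with over 40 N, if the wrist force passes 120 N, or if a joint passes its speed limit or range.

### The arm

A 6-joint arm with a two-finger parallel gripper is mounted at the origin on the work surface. World frame = base frame: x ahead of the robot, y to its left, z up, the work surface at z = 0. Lengths are in m, angles in degrees, forces in N, time in s.
With the tool pointing down it reaches from about 0.375 to 0.9 m from the base axis. Payload 3.1 kg.
Tool frame: the origin (TCP) lies midway between the tips of the shut fingers; the grasp point (between the pads) lies 19 mm behind it; x points along the fingers, z is the direction in which the jaws open and shut, and the axes are right-handed (so a half turn about x gives the same grasp; the last joint's range is limited). The gripper opens to 85 mm and grips with 20 to 120 N. Pads are 22 mm wide; open, the fingers measure 114 mm over their backs; the gripper's body (76 mm by 85 mm) begins 54 mm behind the grasp point. The pads swing forward as they close: fully open they stand 13 mm farther back than shut.
Start: joints at [56.408, 30.224, 82.088, -0, 67.689, -10.227], TCP at [0.248, 0.574, 0.231] pointing down, gripper open.
Joint ranges: [-176.69, 176.69], [-43.24, 126.21], [12.49, 139.97], [-82, 262], [0, 151.66], [-163.58, 163.58]. Speed limits (degrees/s): [159.86, 159.86, 180, 180, 180, 180].

### API

Orientations are given as [roll, pitch, yaw] about the fixed x, y, z axes, in that order (R = Rz(yaw) Ry(pitch) Rx(roll)).
In Python, from cell import robot gives the robot as it stands.
- The arm moves only by the tool carry_out, never from a script. Its argument "increments" is a list of rows, each an object with "twist": the turn, a rotation vector about the world's x, y, z in rad, a list of three; "delta_pos": the shift along the world's x, y, z in mm, a list of three; "claw": the opening, from 0 (shut) to 1 (fully open). In form: [{"twist": [ax, ay, az], "delta_pos": [dx, dy, dz], "claw": claw}, ...]. A call has exactly 5 rows; each row is the pose to reach, as a shift and turn from the pose measured when the call began; what a row does not reach only later rows make up. A row lasts 1/12 s, in which the tool goes at most 41.7 mm and 7.16 degrees, less where a joint would pass 70% of its speed; a pose out of reach is approached as far as the arm can. A call with a gripper value outside its range is refused whole. The fingers move at their own pace and stop on an object; "grip_force" is the grip in N (left out, the last holds). Time passes only in rows, so rows that repeat a pose let the fingers close, or fill a call up. It gives the time, the measured TCP pose, the force and the opening at its end, in the units of the state.
- robot.sense(): the state, without advancing time (a new reading comes with each control period).
- robot.snapshot(name): name is "side" or "top" or "wrist"; returns a dict with "color" (480x640x3 uint8, red, green, blue), "z_map" (480x640 float32, m along the optical axis (not along the pixel's ray), 0 where there is no reading), "fx", "fy", "cx", "cy" (pixels), "rvec" (rotation vector, rad) and "tvec" (3), from world to camera coordinates, as OpenCV has them; the wrist camera has in their place "tool_from_camera" (4x4, takes a point from camera to tool coordinates, whose origin is the TCP and whose axes are the tool frame's). Camera axes: x right, y down, z forward; pixel columns grow to the right and rows downward; lengths in m; the calibration is good to about 2 mm. A picture is of the moment at which its call begins: read the wrist's pose just before it.
- robot.finish_job(): hands the job in, once; it reports no verdict.
The state is a dict: "time": time; "q": joint angles; "qvel": joint speeds; "effort": joint torques, N m; "ee_pos": TCP position; "ee_rot": TCP orientation; "contact_force": force on the tool from outside, world axes, zero at the start; "torque": the same for the moment, N m; "gripper_width": finger opening in m.
Only numpy, scipy, OpenCV 4.12 (cv2) and the standard library are available. Lean on these libraries where they do the work, as an engineer would, in place of code of your own. Each camera call takes 0.05 s, during which the arm holds its last target. There are 200 camera calls.

## Working session

There is one attempt and no reset: what is moved stays moved. The work goes in short steps, Python scripts to look and compute and a tool call to move; the robot and the scene stay as the last step left them, time stands still between calls to the robot, and variables do not carry over. Pictures are saved under pics/ and viewed, about 12 in all and at most 16, crops included, and the job is handed in when it is done.

Besides the shell and the picture viewer there is one more tool, called after "Call:" by a JSON object that holds its "method" and its "body", one argument or row to a line. carry_out: Moves the arm, as the interface text tells. Its arguments: {"type":"object","properties":{"increments":{"type":"array"},"grip_force":{"type":"number"}},"required":["increments"]}

```bash
mkdir -p pics
cat > h.py <<'E'
from cell import robot
import numpy as np, cv2
def snap(n):
    s=robot.snapshot(n); return s
def world(s):
    K=s; z=s["z_map"]; v,u=np.mgrid[0:480,0:640]
    P=np.stack([(u-s["cx"])/s["fx"]*z,(v-s["cy"])/s["fy"]*z,z],-1)
    R=cv2.Rodrigues(np.array(s["rvec"],float))[0]; t=np.array(s["tvec"],float).ravel()
    W=(P-t)@R; W[z==0]=np.nan
    return W
E
python3 - <<'E'
from h import *
print(robot.sense())
for n in("top","side"):
    s=snap(n); cv2.imwrite(f"pics/{n}0.png",s["color"][:,:,::-1]); np.save(f"{n}0.npy",world(s))
    print(n,s["fx"],s["tvec"],s["rvec"])
E
```

```text
{'time': 0.0, 'q': array([ 5.64079503e+01,  3.02797353e+01,  8.21564805e+01, -8.59552496e-04,
        6.76889640e+01, -1.02264771e+01]), 'qvel': array([-0.07687675, -0.0184339 ,  0.01621947, -0.04032727, -0.03002773,
       -0.06734714]), 'effort': array([-9.80701006e-04, -4.42351878e+01, -1.78024882e+01, -2.02111778e-04,
        8.42645561e-03, -4.77931380e-06]), 'ee_pos': array([0.24743904, 0.57315361, 0.23032484]), 'ee_rot': array([ 170.1371619 ,   89.87481765, -123.22808348]), 'contact_force': array([-0.50204332,  0.12978243,  0.01949049]), 'torque': array([-0.00825254,  0.02186746, -0.02377115]), 'gripper_width': 0.08565719999616397}
top 519.8420303219013 [-0.01803315  0.58009211  0.98171679] [ 2.14598965 -2.12641497  0.19420871]
side 562.15495384116 [-0.57222994  0.14567793  0.99978586] [ 2.42054829 -0.26083871  0.10969317]
```

View pics/top0.png

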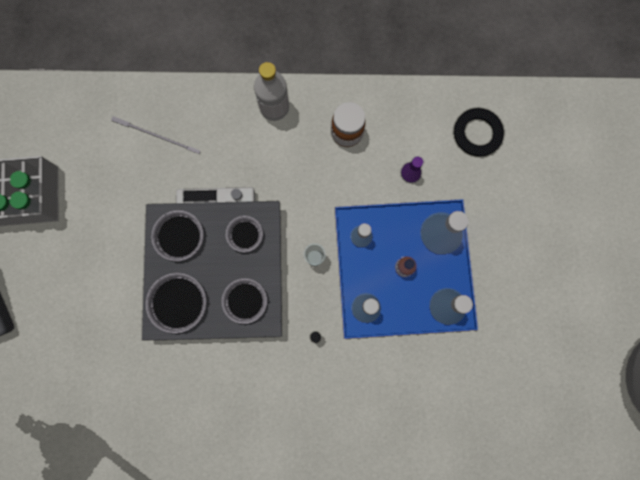

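View pics/side0.png

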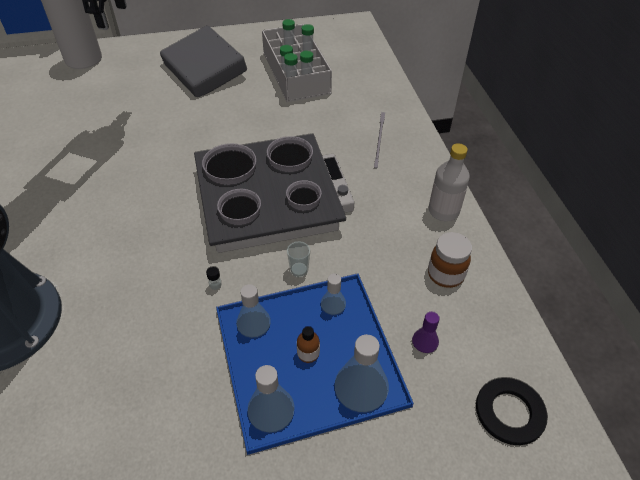

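The top view shows caps at about (365,230) small, (371,306) medium, (463,304) large and (457,221) largest. The cups are at (245,234), (244,301), (178,236) and (176,303), in the same size order. The amber bottle is at (406,266), the beaker at (316,257), and the purple decoy at (413,168).

Run:
```python
from h import *
W=np.load("top0.npy"); im=cv2.imread("pics/top0.png")
hsv=cv2.cvtColor(im,cv2.COLOR_BGR2HSV)
for n,(u,v),h in (("small",(365,230),.086),("medium",(371,306),.106),("large",(463,304),.126),("largest",(457,221),.142)):
    w=W[v-13:v+14,u-13:u+14].reshape(-1,3); w=w[np.abs(w[:,2]-h)<.007]
    c,r=cv2.minEnclosingCircle((w[:,:2]*1000).astype(np.float32)); print(n,len(w),np.round(c,1),round(r,1),w.mean(0).round(4),np.nanmax(w[:,2]))
for n,(u,v),r in (("cs",(245,234),24),("cm",(244,301),27),("cl",(178,236),30),("cL",(176,303),34)):
    w=W[v-r:v+r+1,u-r:u+r+1].reshape(-1,3); w=w[(w[:,2]>.061)&(w[:,2]<.075)]
    c,R=cv2.minEnclosingCircle((w[:,:2]*1000).astype(np.float32)); print(n,len(w),np.round(c,1),round(R,1),w[:,2].max())
for n,(u,v) in (("beaker",(316,257)),("amber",(408,265)),("purple",(417,162)),("tray",(340,290)),("deck",(210,270)),("black",(315,337)),("bench",(310,400)),("knob",(237,194)),("jar",(349,116)),("bottle",(267,70))): print(n,W[v-2:v+3,u-2:u+3].reshape(-1,3).mean(0).round(3))
from scipy.spatial.transform import Rotation as R
print(R.from_euler('xyz',robot.sense()["ee_rot"],degrees=True).as_matrix().round(3))
```

```text
small 119 [584.4 -94.9] 11.8 [ 0.5843 -0.0946  0.0852] 0.08975435475728102
medium 179 [ 438.3 -103.9] 13.7 [ 0.4382 -0.1035  0.1056] 0.10978613272541092
large 250 [ 443.4 -268. ] 16.2 [ 0.4428 -0.2677  0.1255] 0.1295876526095804
largest 306 [ 592.5 -260.2] 18.3 [ 0.5918 -0.2603  0.1415] 0.14610910409793912
cs 296 [578.  138.6] 35.6 0.07289759882017813
cm 382 [447.9 134.2] 42.5 0.07168895819708686
cl 439 [573.2 268.7] 50.0 0.07159680593889671
cL 527 [443.6 264.1] 56.9 0.07170644628305767
beaker [ 0.541 -0.003  0.003]
amber [ 0.518 -0.18   0.078]
purple [ 0.722 -0.201  0.081]
tray [ 0.473 -0.053  0.006]
deck [0.507 0.204 0.049]
black [ 0.38  -0.003  0.044]
bench [ 0.257  0.006 -0.001]
knob [0.664 0.158 0.039]
jar [ 0.815 -0.067  0.085]
bottle [0.868 0.091 0.169]
[[-0.001 -0.918  0.397]
 [-0.002  0.397  0.918]
 [-1.     0.    -0.002]]
```

Call:
{"method": "carry_out", "body": {
  "increments": [
    {"twist": [0, 0, 0], "delta_pos": [17, -33, 0], "claw": 0.7},
    {"twist": [0, 0, 0], "delta_pos": [34, -67, 0], "claw": 0.7},
    {"twist": [0, 0, 0], "delta_pos": [51, -101, 0], "claw": 0.7},
    {"twist": [0, 0, 0], "delta_pos": [68, -135, 0], "claw": 0.7},
    {"twist": [0, 0, 0], "delta_pos": [85, -169, 0], "claw": 0.7}
  ],
  "grip_force": 40
}}

```text
time: 0.52
ee_pos: [0.3325, 0.4025, 0.23]
ee_rot: [166.1, 89.8, -127.2]
contact_force: [0.6, -0.2, 0.0]
gripper_width: 0.0595
```

Call:
{"method": "carry_out", "body": {
  "increments": [
    {"twist": [0, 0, 0], "delta_pos": [17, -33, 0], "claw": 0.7},
    {"twist": [0, 0, 0], "delta_pos": [34, -67, 0], "claw": 0.7},
    {"twist": [0, 0, 0], "delta_pos": [51, -101, 0], "claw": 0.7},
    {"twist": [0, 0, 0], "delta_pos": [68, -135, 0], "claw": 0.7},
    {"twist": [0, 0, 0], "delta_pos": [85, -169, 0], "claw": 0.7}
  ]
}}

```text
time: 0.93
ee_pos: [0.4177, 0.2317, 0.2299]
ee_rot: [159.9, 89.8, -133.4]
contact_force: [-0.3, -0.6, -0.1]
gripper_width: 0.0597
```

Call:
{"method": "carry_out", "body": {
  "increments": [
    {"twist": [0, 0, 0], "delta_pos": [17, -33, 0], "claw": 0.7},
    {"twist": [0, 0, 0], "delta_pos": [34, -67, 0], "claw": 0.7},
    {"twist": [0, 0, 0], "delta_pos": [51, -101, 0], "claw": 0.7},
    {"twist": [0, 0, 0], "delta_pos": [68, -135, 0], "claw": 0.7},
    {"twist": [0, 0, 0], "delta_pos": [85, -169, 0], "claw": 0.7}
  ]
}}

```text
time: 1.35
ee_pos: [0.5029, 0.0609, 0.2296]
ee_rot: [149.4, 89.8, -144.0]
contact_force: [0.3, 0.5, -0.4]
gripper_width: 0.0596
```

Call:
{"method": "carry_out", "body": {
  "increments": [
    {"twist": [0, 0, 0], "delta_pos": [18, -35, 0], "claw": 0.7},
    {"twist": [0, 0, 0], "delta_pos": [36, -70, -10], "claw": 0.7},
    {"twist": [0, 0, 0], "delta_pos": [54, -105, -25], "claw": 0.7},
    {"twist": [0, 0, 0], "delta_pos": [72, -138, -45], "claw": 0.7},
    {"twist": [0, 0, 0], "delta_pos": [81, -156, -75], "claw": 0.7}
  ]
}}

```text
time: 1.77
ee_pos: [0.5881, -0.0999, 0.1559]
ee_rot: [-114.9, 89.5, -48.4]
contact_force: [-0.3, -0.8, 0.8]
gripper_width: 0.0599
```

Run:
```python
from h import *
s=robot.sense(); print(s["ee_pos"],s["q"].round(1))
w=snap("wrist"); cv2.imwrite("pics/w1.png",w["color"][:,:,::-1])
```

```text
[ 0.58809198 -0.09986239  0.15594549] [-20.3  33.3  90.6  -0.3  55.7 -86.6]
```

View pics/w1.png

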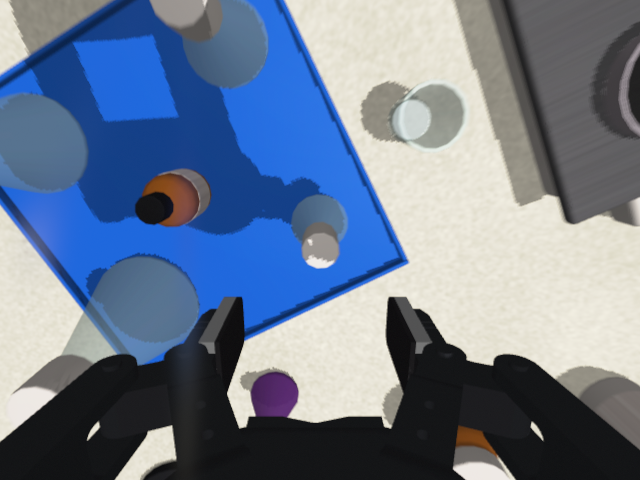

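The wrist view shows the small flask's cap at (320,250), centred between the fingers (finger midpoint at column 315). The amber bottle is clear at (170,200). I'll correct by a few mm and descend.

Call:
{"method": "carry_out", "body": {
  "increments": [
    {"twist": [0, 0, 0], "delta_pos": [-4, 5, -10], "claw": 0.7},
    {"twist": [0, 0, 0], "delta_pos": [-4, 5, -40], "claw": 0.7},
    {"twist": [0, 0, 0], "delta_pos": [-4, 5, -70], "claw": 0.7},
    {"twist": [0, 0, 0], "delta_pos": [-4, 5, -93], "claw": 0.7},
    {"twist": [0, 0, 0], "delta_pos": [-4, 5, -103], "claw": 0.7}
  ]
}}

```text
time: 2.23
ee_pos: [0.5784, -0.0951, 0.0412]
ee_rot: [116.2, 89.3, -177.4]
contact_force: [0.6, 0.7, -0.1]
gripper_width: 0.0596
```

Call:
{"method": "carry_out", "body": {
  "increments": [
    {"twist": [0, 0, 0], "delta_pos": [0, 0, 0], "claw": 0.3},
    {"twist": [0, 0, 0], "delta_pos": [0, 0, 0], "claw": 0.2},
    {"twist": [0, 0, 0], "delta_pos": [0, 0, 0], "claw": 0.1},
    {"twist": [0, 0, 0], "delta_pos": [0, 0, 0], "claw": 0.1},
    {"twist": [0, 0, 0], "delta_pos": [0, 0, 0], "claw": 0.1}
  ]
}}

```text
time: 2.65
ee_pos: [0.5794, -0.0954, 0.0427]
ee_rot: [122.5, 89.4, -171.1]
contact_force: [0.7, -0.3, -0.7]
gripper_width: 0.023
```

Call:
{"method": "carry_out", "body": {
  "increments": [
    {"twist": [0, 0, 0], "delta_pos": [0, 0, 0], "claw": 0.7},
    {"twist": [0, 0, 0], "delta_pos": [0, 0, 0], "claw": 0.7},
    {"twist": [0, 0, 0], "delta_pos": [0, 0, 0], "claw": 0.7},
    {"twist": [0, 0, 0], "delta_pos": [5, 0, 10], "claw": 0.7},
    {"twist": [0, 0, 0], "delta_pos": [5, 0, 10], "claw": 0.7}
  ]
}}

```text
time: 3.07
ee_pos: [0.5862, -0.0959, 0.0541]
ee_rot: [138.4, 89.6, -155.2]
contact_force: [0.8, 0.5, 0.3]
gripper_width: 0.0599
```

Call:
{"method": "carry_out", "body": {
  "increments": [
    {"twist": [0, 0, 0], "delta_pos": [0, 0, 0], "claw": 0.7},
    {"twist": [0, 0, 0], "delta_pos": [0, 0, 0], "claw": 0.4},
    {"twist": [0, 0, 0], "delta_pos": [0, 0, 0], "claw": 0.2},
    {"twist": [0, 0, 0], "delta_pos": [0, 0, 0], "claw": 0.1},
    {"twist": [0, 0, 0], "delta_pos": [0, 0, 0], "claw": 0.1}
  ]
}}

```text
time: 3.48
ee_pos: [0.5857, -0.0958, 0.0537]
ee_rot: [133.2, 89.6, -160.3]
contact_force: [-0.1, 0.1, -0.5]
gripper_width: 0.023
```

Call:
{"method": "carry_out", "body": {
  "increments": [
    {"twist": [0, 0, 0], "delta_pos": [0, 0, 0], "claw": 0.1},
    {"twist": [0, 0, 0], "delta_pos": [0, 0, 0], "claw": 0.1},
    {"twist": [0, 0, 0], "delta_pos": [0, 0, 5], "claw": 0.1},
    {"twist": [0, 0, 0], "delta_pos": [0, 0, 15], "claw": 0.1},
    {"twist": [0, 0, 0], "delta_pos": [0, 0, 30], "claw": 0.1}
  ]
}}

```text
time: 3.9
ee_pos: [0.5847, -0.0955, 0.0833]
ee_rot: [122.3, 89.4, -171.3]
contact_force: [0.4, 0.4, -0.3]
gripper_width: 0.0228
```

Call:
{"method": "carry_out", "body": {
  "increments": [
    {"twist": [0, 0, 0], "delta_pos": [0, 0, 30], "claw": 0.1},
    {"twist": [0, 0, 0], "delta_pos": [0, 10, 58], "claw": 0.1},
    {"twist": [0, 0, 0], "delta_pos": [-1, 30, 75], "claw": 0.1},
    {"twist": [0, 0, 0], "delta_pos": [-2, 60, 80], "claw": 0.1},
    {"twist": [0, 0, 0], "delta_pos": [-3, 90, 80], "claw": 0.1}
  ]
}}

```text
time: 4.32
ee_pos: [0.5833, -0.0055, 0.1667]
ee_rot: [145.8, 89.7, -147.9]
contact_force: [-0.3, -0.3, -0.8]
gripper_width: 0.0226
```

Call:
{"method": "carry_out", "body": {
  "increments": [
    {"twist": [0, 0, 0], "delta_pos": [-1, 35, 0], "claw": 0.1},
    {"twist": [0, 0, 0], "delta_pos": [-2, 68, 0], "claw": 0.1},
    {"twist": [0, 0, 0], "delta_pos": [-3, 98, 0], "claw": 0.1},
    {"twist": [0, 0, 0], "delta_pos": [-3, 120, 0], "claw": 0.1},
    {"twist": [0, 0, 0], "delta_pos": [-3, 130, 0], "claw": 0.1}
  ]
}}

```text
time: 4.73
ee_pos: [0.5797, 0.1275, 0.1676]
ee_rot: [140.9, 89.8, -152.6]
contact_force: [-0.1, -0.9, -0.2]
gripper_width: 0.0226
```

Call:
{"method": "carry_out", "body": {
  "increments": [
    {"twist": [0, 0, 0], "delta_pos": [0, 0, 0], "claw": 0.1},
    {"twist": [0, 0, 0], "delta_pos": [0, 0, 0], "claw": 0.1},
    {"twist": [0, 0, 0], "delta_pos": [0, 0, 0], "claw": 0.1},
    {"twist": [0, 0, 0], "delta_pos": [0, 0, 0], "claw": 0.1},
    {"twist": [0, 0, 0], "delta_pos": [0, 0, 0], "claw": 0.1}
  ]
}}

```text
time: 5.15
ee_pos: [0.5799, 0.1261, 0.1676]
ee_rot: [142.9, 89.7, -150.7]
contact_force: [-0.1, -1.4, -0.6]
gripper_width: 0.0225
```

```bash
cat > t.py <<'E'
from h import *
from scipy.spatial.transform import Rotation as R
s=robot.sense(); x=R.from_euler('xyz',s["ee_rot"],degrees=True).as_matrix()
a=x[:,0]; print("pos",(s["ee_pos"]*1000).round(1),"w",s["gripper_width"].round(4),"jaw",x[:,2].round(3),"twist to vertical",np.cross(a,[0,0,-1]).round(4),"F",s["contact_force"].round(1))
E
python3 t.py
```

```text
Traceback (most recent call last):
  File "t.py", line 4, in <module>
    a=x[:,0]; print("pos",(s["ee_pos"]*1000).round(1),"w",s["gripper_width"].round(4),"jaw",x[:,2].round(3),"twist to vertical",np.cross(a,[0,0,-1]).round(4),"F",s["contact_force"].round(1))
                                                          ^^^^^^^^^^^^^^^^^^^^^^^^
AttributeError: 'float' object has no attribute 'round'
```

Call:
{"method": "carry_out", "body": {
  "increments": [
    {"twist": [0, 0, 0], "delta_pos": [-2, 8, 0], "claw": 0.1},
    {"twist": [0, 0, 0], "delta_pos": [-2, 12.5, -10], "claw": 0.1},
    {"twist": [0, 0, 0], "delta_pos": [-2, 12.5, -25], "claw": 0.1},
    {"twist": [0, 0, 0], "delta_pos": [-2, 12.5, -35], "claw": 0.1},
    {"twist": [0, 0, 0], "delta_pos": [-2, 12.5, -40], "claw": 0.1}
  ]
}}

```text
time: 5.57
ee_pos: [0.5766, 0.1387, 0.1255]
ee_rot: [130.9, 89.5, -162.7]
contact_force: [0.3, -0.2, -1.0]
gripper_width: 0.0231
```

Call:
{"method": "carry_out", "body": {
  "increments": [
    {"twist": [0, 0, 0], "delta_pos": [0, 0, 0], "claw": 0.1},
    {"twist": [0, 0, 0], "delta_pos": [0, 0, 0], "claw": 0.1},
    {"twist": [0, 0, 0], "delta_pos": [0, 0, 0], "claw": 0.1},
    {"twist": [0, 0, 0], "delta_pos": [0, 0, 0], "claw": 0.1},
    {"twist": [0, 0, 0], "delta_pos": [0, 0, 0], "claw": 0.1}
  ]
}}

```text
time: 5.98
ee_pos: [0.5771, 0.1387, 0.1261]
ee_rot: [134.1, 89.6, -159.5]
contact_force: [0.4, 0.2, -0.1]
gripper_width: 0.0228
```

```bash
sed -i 's/s\["gripper_width"\].round(4)/round(s["gripper_width"],4)/' t.py; python3 t.py
python3 - <<'E'
from h import *
s=snap("side"); cv2.imwrite("pics/s1.png",cv2.resize(s["color"][100:300,150:400,::-1],None,fx=3,fy=3))
E
```

```text
pos [577.1 138.7 126.1] w 0.0228 jaw [ 0.401  0.916 -0.005] twist to vertical [ 0.0023 -0.0062  0.    ] F [ 0.4  0.2 -0.1]
```

View pics/s1.png

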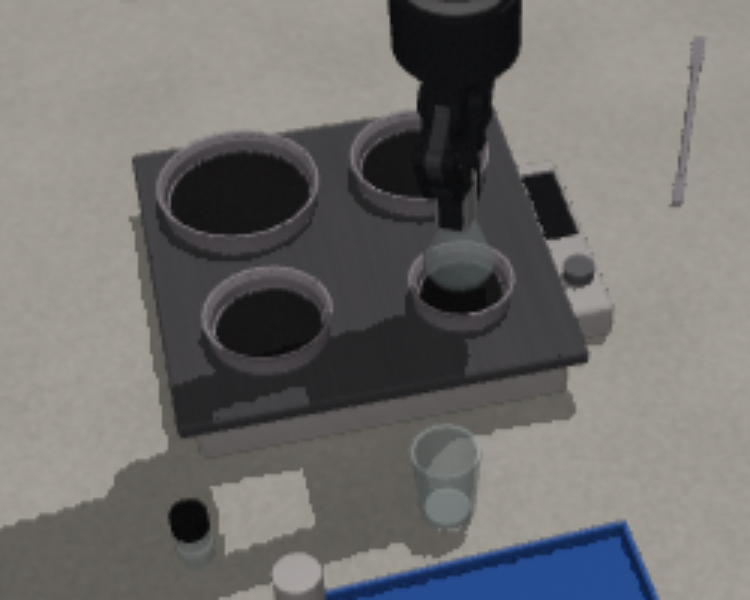

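The side crop shows the flask upright in the gripper at (460,240), above the small cup. I'll lower it slowly.

Call:
{"method": "carry_out", "body": {
  "increments": [
    {"twist": [0, 0, 0], "delta_pos": [1, 0, -5], "claw": 0.1},
    {"twist": [0, 0, 0], "delta_pos": [1, 0, -10], "claw": 0.1},
    {"twist": [0, 0, 0], "delta_pos": [1, 0, -15], "claw": 0.1},
    {"twist": [0, 0, 0], "delta_pos": [1, 0, -18], "claw": 0.1},
    {"twist": [0, 0, 0], "delta_pos": [1, 0, -20], "claw": 0.1}
  ]
}}

```text
time: 6.45
ee_pos: [0.5775, 0.1387, 0.1051]
ee_rot: [130.8, 89.5, -162.9]
contact_force: [-0.4, 0.5, -0.6]
gripper_width: 0.0229
```

Call:
{"method": "carry_out", "body": {
  "increments": [
    {"twist": [0, 0, 0], "delta_pos": [0, 0, 0], "claw": 0.1},
    {"twist": [0, 0, 0], "delta_pos": [0, 0, 0], "claw": 0.1},
    {"twist": [0, 0, 0], "delta_pos": [0, 0, -0.5], "claw": 0.1},
    {"twist": [0, 0, 0], "delta_pos": [0, 0, -1], "claw": 0.1},
    {"twist": [0, 0, 0], "delta_pos": [0, 0, -1], "claw": 0.1}
  ]
}}

```text
time: 6.87
ee_pos: [0.5776, 0.1387, 0.1042]
ee_rot: [131.0, 89.5, -162.6]
contact_force: [-0.0, -0.1, 0.1]
gripper_width: 0.0229
```

Call:
{"method": "carry_out", "body": {
  "increments": [
    {"twist": [0, 0, 0], "delta_pos": [0, 0, -0.5], "claw": 0.1},
    {"twist": [0, 0, 0], "delta_pos": [0, 0, -1], "claw": 0.1},
    {"twist": [0, 0, 0], "delta_pos": [0, 0, -1.5], "claw": 0.1},
    {"twist": [0, 0, 0], "delta_pos": [0, 0, -1.5], "claw": 0.1},
    {"twist": [0, 0, 0], "delta_pos": [0, 0, -1.5], "claw": 0.1}
  ]
}}

```text
time: 7.28
ee_pos: [0.5779, 0.1386, 0.1036]
ee_rot: [134.0, 89.6, -159.7]
contact_force: [-1.9, 0.2, 4.8]
gripper_width: 0.0229
```

Contact shows 4.8 N upward at z=103.6 mm, so I'll release, rise, and go on to the medium flask.

Call:
{"method": "carry_out", "body": {
  "increments": [
    {"twist": [0, 0, 0], "delta_pos": [0, 0, 0], "claw": 0.35},
    {"twist": [0, 0, 0], "delta_pos": [0, 0, 0], "claw": 0.5},
    {"twist": [0, 0, 0], "delta_pos": [0, 0, 0], "claw": 0.7},
    {"twist": [0, 0, 0], "delta_pos": [0, 0, 0], "claw": 0.7},
    {"twist": [0, 0, 0], "delta_pos": [0, 0, 10], "claw": 0.7}
  ]
}}

```text
time: 7.7
ee_pos: [0.5763, 0.1385, 0.112]
ee_rot: [127.2, 89.3, -166.5]
contact_force: [0.1, 0.8, -1.0]
gripper_width: 0.0597
```

Call:
{"method": "carry_out", "body": {
  "increments": [
    {"twist": [0, 0, 0], "delta_pos": [0, 0, 25], "claw": 0.7},
    {"twist": [0, 0, 0], "delta_pos": [0, 0, 50], "claw": 0.7},
    {"twist": [0.002, -0.006, 0], "delta_pos": [-10, -25, 65], "claw": 0.7},
    {"twist": [0.002, -0.006, 0], "delta_pos": [-28, -55, 65], "claw": 0.7},
    {"twist": [0.002, -0.006, 0], "delta_pos": [-46, -85, 65], "claw": 0.7}
  ]
}}

```text
time: 8.12
ee_pos: [0.5312, 0.0531, 0.179]
ee_rot: [-169.6, 89.9, -103.1]
contact_force: [-0.1, -1.4, -0.4]
gripper_width: 0.0596
```

Call:
{"method": "carry_out", "body": {
  "increments": [
    {"twist": [0, 0, 0], "delta_pos": [-18, -33, 0], "claw": 0.7},
    {"twist": [0, 0, 0], "delta_pos": [-37, -66, 0], "claw": 0.7},
    {"twist": [0, 0, 0], "delta_pos": [-56, -99, 0], "claw": 0.7},
    {"twist": [0, 0, 0], "delta_pos": [-74, -125, 0], "claw": 0.7},
    {"twist": [0, 0, 0], "delta_pos": [-85, -145, 0], "claw": 0.7}
  ]
}}

```text
time: 8.53
ee_pos: [0.4443, -0.0936, 0.1796]
ee_rot: [172.4, 89.9, -121.2]
contact_force: [0.5, 0.0, -0.7]
gripper_width: 0.0595
```

Call:
{"method": "carry_out", "body": {
  "increments": [
    {"twist": [0, 0, 0], "delta_pos": [0, 0, 0], "claw": 0.7},
    {"twist": [0, 0, 0], "delta_pos": [0, 0, 0], "claw": 0.7},
    {"twist": [0, 0, 0], "delta_pos": [0, 0, 0], "claw": 0.7},
    {"twist": [0, 0, 0], "delta_pos": [0, 0, 0], "claw": 0.7},
    {"twist": [0, 0, 0], "delta_pos": [0, 0, 0], "claw": 0.7}
  ]
}}

```text
time: 8.95
ee_pos: [0.445, -0.0926, 0.1797]
ee_rot: [-173.6, 89.9, -107.1]
contact_force: [0.2, 0.3, -1.3]
gripper_width: 0.0599
```

```bash
python3 t.py
python3 - <<'E'
from h import *
s=snap("side"); cv2.imwrite("pics/s2.png",s["color"][:,:,::-1])
E
```

```text
pos [445.  -92.6 179.7] w 0.0599 jaw [ 0.398  0.917 -0.002] twist to vertical [ 0.0016 -0.0005  0.    ] F [ 0.2  0.3 -1.3]
```

View pics/s2.png

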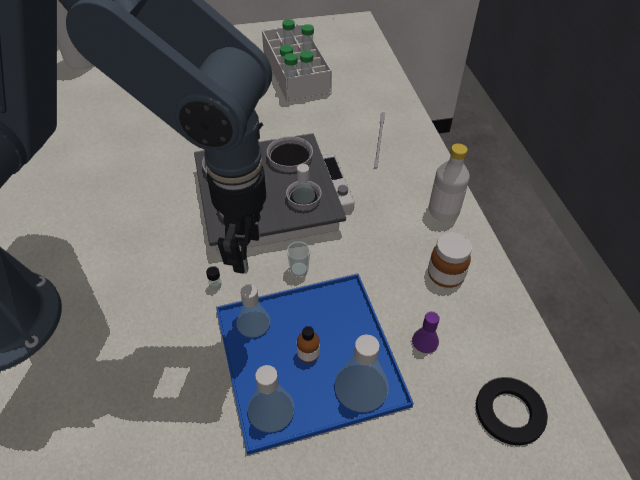

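The small flask stands upright in its cup at (304,185) and nothing else has moved. Next is the medium flask.

Call:
{"method": "carry_out", "body": {
  "increments": [
    {"twist": [0, 0, 0], "delta_pos": [-7, -11, -20], "claw": 0.7},
    {"twist": [0, 0, 0], "delta_pos": [-7, -11, -50], "claw": 0.7},
    {"twist": [0, 0, 0], "delta_pos": [-7, -11, -80], "claw": 0.7},
    {"twist": [0, 0, 0], "delta_pos": [-7, -11, -100], "claw": 0.7},
    {"twist": [0, 0, 0], "delta_pos": [-7, -11, -107], "claw": 0.7}
  ]
}}

```text
time: 9.42
ee_pos: [0.4368, -0.1023, 0.0701]
ee_rot: [103.9, 89.7, 170.6]
contact_force: [-0.5, 0.3, 0.6]
gripper_width: 0.0594
```

Call:
{"method": "carry_out", "body": {
  "increments": [
    {"twist": [0, 0, 0], "delta_pos": [0, 0, 0], "claw": 0.7},
    {"twist": [0, 0, 0], "delta_pos": [0, 0, 0], "claw": 0.7},
    {"twist": [0, 0, 0], "delta_pos": [0, 0, 0], "claw": 0.7},
    {"twist": [0, 0, 0], "delta_pos": [0, 0, 0], "claw": 0.7},
    {"twist": [0, 0, 0], "delta_pos": [0, 0, 0], "claw": 0.7}
  ]
}}

```text
time: 9.83
ee_pos: [0.4375, -0.1026, 0.0712]
ee_rot: [120.8, 89.8, -172.6]
contact_force: [-0.1, 0.8, 0.1]
gripper_width: 0.0597
```

Call:
{"method": "carry_out", "body": {
  "increments": [
    {"twist": [0, 0, 0], "delta_pos": [1, -1, 2], "claw": 0.7},
    {"twist": [0, 0, 0], "delta_pos": [1, -1, 2], "claw": 0.45},
    {"twist": [0, 0, 0], "delta_pos": [1, -1, 2], "claw": 0.25},
    {"twist": [0, 0, 0], "delta_pos": [1, -1, 2], "claw": 0.15},
    {"twist": [0, 0, 0], "delta_pos": [1, -1, 2], "claw": 0.15}
  ]
}}

```text
time: 10.25
ee_pos: [0.4388, -0.1037, 0.0738]
ee_rot: [136.0, 89.9, -157.3]
contact_force: [-0.0, 0.2, 5.8]
gripper_width: 0.027
```

Call:
{"method": "carry_out", "body": {
  "increments": [
    {"twist": [0, 0, 0], "delta_pos": [0, 0, 0], "claw": 0.15},
    {"twist": [0, 0, 0], "delta_pos": [0, 0, 0], "claw": 0.15},
    {"twist": [0, 0, 0], "delta_pos": [0, 0, 5], "claw": 0.15},
    {"twist": [0, 0, 0], "delta_pos": [0, 0, 15], "claw": 0.15},
    {"twist": [0, 0, 0], "delta_pos": [0, 0, 30], "claw": 0.15}
  ]
}}

```text
time: 10.67
ee_pos: [0.4378, -0.1033, 0.1033]
ee_rot: [103.8, 89.7, 170.4]
contact_force: [-0.2, 0.8, -0.5]
gripper_width: 0.0269
```

Call:
{"method": "carry_out", "body": {
  "increments": [
    {"twist": [0, 0, 0], "delta_pos": [0, 0, 30], "claw": 0.15},
    {"twist": [0, 0, 0], "delta_pos": [1, 10, 58], "claw": 0.15},
    {"twist": [0, 0, 0], "delta_pos": [2, 30, 75], "claw": 0.15},
    {"twist": [0, 0, 0], "delta_pos": [3, 60, 80], "claw": 0.15},
    {"twist": [0, 0, 0], "delta_pos": [4, 90, 80], "claw": 0.15}
  ]
}}

```text
time: 11.08
ee_pos: [0.443, -0.0131, 0.1853]
ee_rot: [148.3, 90.0, -145.2]
contact_force: [0.7, 0.4, -0.7]
gripper_width: 0.0267
```

Call:
{"method": "carry_out", "body": {
  "increments": [
    {"twist": [0, 0, 0], "delta_pos": [1, 35, 0], "claw": 0.15},
    {"twist": [0, 0, 0], "delta_pos": [2, 70, 0], "claw": 0.15},
    {"twist": [0, 0, 0], "delta_pos": [4, 102, 0], "claw": 0.15},
    {"twist": [0, 0, 0], "delta_pos": [5, 130, 0], "claw": 0.15},
    {"twist": [0, 0, 0], "delta_pos": [6, 144, 0], "claw": 0.15}
  ]
}}

```text
time: 11.5
ee_pos: [0.448, 0.1338, 0.1854]
ee_rot: [94.1, 89.9, 160.7]
contact_force: [0.7, -0.7, -1.0]
gripper_width: 0.0269
```

Call:
{"method": "carry_out", "body": {
  "increments": [
    {"twist": [0, 0, 0], "delta_pos": [0, 0, 0], "claw": 0.15},
    {"twist": [0, 0, 0], "delta_pos": [0, 0, 0], "claw": 0.15},
    {"twist": [0, 0, 0], "delta_pos": [0, 0, 0], "claw": 0.15},
    {"twist": [0, 0, 0], "delta_pos": [0, 0, 0], "claw": 0.15},
    {"twist": [0, 0, 0], "delta_pos": [0, 0, 0], "claw": 0.15}
  ]
}}

```text
time: 11.92
ee_pos: [0.4481, 0.1327, 0.1854]
ee_rot: [103.1, 89.9, 169.7]
contact_force: [0.9, -0.1, -1.3]
gripper_width: 0.027
```

```bash
python3 t.py
```

```text
pos [448.1 132.7 185.4] w 0.027 jaw [ 0.398  0.917 -0.   ] twist to vertical [-0.0003 -0.0014 -0.    ] F [ 0.9 -0.1 -1.3]
```

Down from 185 to about 124 mm.

Call:
{"method": "carry_out", "body": {
  "increments": [
    {"twist": [0, 0, 0], "delta_pos": [0, 1.5, -10], "claw": 0.15},
    {"twist": [0, 0, 0], "delta_pos": [0, 1.5, -25], "claw": 0.15},
    {"twist": [0, 0, 0], "delta_pos": [0, 1.5, -38], "claw": 0.15},
    {"twist": [0, 0, 0], "delta_pos": [0, 1.5, -46], "claw": 0.15},
    {"twist": [0, 0, 0], "delta_pos": [0, 1.5, -50], "claw": 0.15}
  ]
}}

```text
time: 12.33
ee_pos: [0.4476, 0.1334, 0.1344]
ee_rot: [112.1, 89.8, 178.6]
contact_force: [-0.3, -0.2, -1.5]
gripper_width: 0.0273
```

Call:
{"method": "carry_out", "body": {
  "increments": [
    {"twist": [0, 0, 0], "delta_pos": [0, 0, 0], "claw": 0.15},
    {"twist": [0, 0, 0], "delta_pos": [0, 0, -2], "claw": 0.15},
    {"twist": [0, 0, 0], "delta_pos": [0, 0, -4], "claw": 0.15},
    {"twist": [0, 0, 0], "delta_pos": [0, 0, -6], "claw": 0.15},
    {"twist": [0, 0, 0], "delta_pos": [0, 0, -7], "claw": 0.15}
  ]
}}

```text
time: 12.75
ee_pos: [0.4478, 0.1334, 0.1275]
ee_rot: [111.7, 89.8, 178.1]
contact_force: [-0.2, 0.6, -0.6]
gripper_width: 0.0272
```

Call:
{"method": "carry_out", "body": {
  "increments": [
    {"twist": [0, 0, 0], "delta_pos": [0, 0.5, -1], "claw": 0.15},
    {"twist": [0, 0, 0], "delta_pos": [0, 0.5, -2], "claw": 0.15},
    {"twist": [0, 0, 0], "delta_pos": [0, 0.5, -3], "claw": 0.15},
    {"twist": [0, 0, 0], "delta_pos": [0, 0.5, -3.5], "claw": 0.15},
    {"twist": [0, 0, 0], "delta_pos": [0, 0.5, -3.5], "claw": 0.15}
  ]
}}

```text
time: 13.17
ee_pos: [0.4477, 0.134, 0.124]
ee_rot: [111.7, 89.8, 178.2]
contact_force: [0.5, -0.3, -0.9]
gripper_width: 0.0265
```

Call:
{"method": "carry_out", "body": {
  "increments": [
    {"twist": [0, 0, 0], "delta_pos": [0, 0, 0], "claw": 0.15},
    {"twist": [0, 0, 0], "delta_pos": [0, 0, -0.5], "claw": 0.15},
    {"twist": [0, 0, 0], "delta_pos": [0, 0, -1], "claw": 0.15},
    {"twist": [0, 0, 0], "delta_pos": [0, 0, -1], "claw": 0.15},
    {"twist": [0, 0, 0], "delta_pos": [0, 0, -1], "claw": 0.15}
  ]
}}

```text
time: 13.58
ee_pos: [0.4477, 0.134, 0.1238]
ee_rot: [110.4, 89.9, 176.9]
contact_force: [-1.3, 0.7, 7.0]
gripper_width: 0.0269
```

Contact at 7 N. I'll release and head for the large flask at (443,-268).

Call:
{"method": "carry_out", "body": {
  "increments": [
    {"twist": [0, 0, 0], "delta_pos": [0, 0, 0], "claw": 0.35},
    {"twist": [0, 0, 0], "delta_pos": [0, 0, 0], "claw": 0.5},
    {"twist": [0, 0, 0], "delta_pos": [0, 0, 0], "claw": 0.7},
    {"twist": [0, 0, 0], "delta_pos": [0, 0, 0], "claw": 0.7},
    {"twist": [0, 0, 0], "delta_pos": [0, 0, 10], "claw": 0.7}
  ]
}}

```text
time: 14.0
ee_pos: [0.4466, 0.1339, 0.1326]
ee_rot: [114.3, 89.6, -179.3]
contact_force: [-0.0, -0.0, 0.1]
gripper_width: 0.0597
```

Call:
{"method": "carry_out", "body": {
  "increments": [
    {"twist": [0, 0, 0], "delta_pos": [0, 0, 25], "claw": 0.7},
    {"twist": [0, 0, 0], "delta_pos": [0, 0, 50], "claw": 0.7},
    {"twist": [0, 0, 0], "delta_pos": [0, -25, 65], "claw": 0.7},
    {"twist": [0, 0, 0], "delta_pos": [0, -60, 65], "claw": 0.7},
    {"twist": [0, 0, 0], "delta_pos": [0, -95, 65], "claw": 0.7}
  ]
}}

```text
time: 14.42
ee_pos: [0.4473, 0.0384, 0.1987]
ee_rot: [126.5, 89.8, -166.9]
contact_force: [0.9, -0.1, -0.0]
gripper_width: 0.06
```

Call:
{"method": "carry_out", "body": {
  "increments": [
    {"twist": [0, 0, 0], "delta_pos": [-1, -36, 0], "claw": 0.7},
    {"twist": [0, 0, 0], "delta_pos": [-2, -72, 0], "claw": 0.7},
    {"twist": [0, 0, 0], "delta_pos": [-3, -108, 0], "claw": 0.7},
    {"twist": [0, 0, 0], "delta_pos": [-4, -144, 0], "claw": 0.7},
    {"twist": [0, 0, 0], "delta_pos": [-5, -180, 0], "claw": 0.7}
  ]
}}

```text
time: 14.83
ee_pos: [0.4418, -0.1433, 0.1986]
ee_rot: [122.1, 89.8, -171.3]
contact_force: [-0.0, 0.5, 0.4]
gripper_width: 0.0597
```

Call:
{"method": "carry_out", "body": {
  "increments": [
    {"twist": [0, 0, 0], "delta_pos": [0, -36, 0], "claw": 0.7},
    {"twist": [0, 0, 0], "delta_pos": [0, -72, 0], "claw": 0.7},
    {"twist": [0, 0, 0], "delta_pos": [0, -100, 0], "claw": 0.7},
    {"twist": [0, 0, 0], "delta_pos": [0, -115, 0], "claw": 0.7},
    {"twist": [0, 0, 0], "delta_pos": [0, -120, 0], "claw": 0.7}
  ]
}}

```text
time: 15.25
ee_pos: [0.442, -0.2658, 0.1985]
ee_rot: [141.8, 89.8, -151.7]
contact_force: [1.0, -0.2, -0.0]
gripper_width: 0.0601
```

Call:
{"method": "carry_out", "body": {
  "increments": [
    {"twist": [0, 0, 0], "delta_pos": [0, 0, 0], "claw": 0.7},
    {"twist": [0, 0, 0], "delta_pos": [0, 0, 0], "claw": 0.7},
    {"twist": [0, 0, 0], "delta_pos": [0, 0, 0], "claw": 0.7},
    {"twist": [0, 0, 0], "delta_pos": [0, 0, 0], "claw": 0.7},
    {"twist": [0, 0, 0], "delta_pos": [0, 0, 0], "claw": 0.7}
  ]
}}

```text
time: 15.67
ee_pos: [0.442, -0.2644, 0.1985]
ee_rot: [128.5, 89.8, -165.0]
contact_force: [-0.4, 0.4, -0.0]
gripper_width: 0.0597
```

```bash
python3 t.py
python3 - <<'E'
from h import *
s=snap("side"); cv2.imwrite("pics/s3.png",s["color"][:,:,::-1])
E
```

```text
pos [ 442.  -264.4  198.5] w 0.0597 jaw [ 0.398  0.917 -0.002] twist to vertical [ 0.0007 -0.0027  0.    ] F [-0.4  0.4 -0. ]
```

View pics/s3.png

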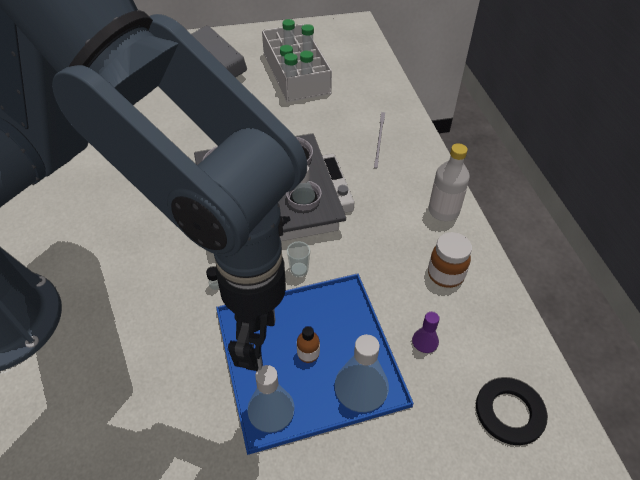

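The medium flask is hidden behind the arm in this view; the large flask at (267,400) and largest at (364,380) are undisturbed. I'll descend on the large one.

Call:
{"method": "carry_out", "body": {
  "increments": [
    {"twist": [0, -0.003, 0], "delta_pos": [1.5, -3.5, -20], "claw": 0.7},
    {"twist": [0, -0.003, 0], "delta_pos": [1.5, -3.5, -50], "claw": 0.7},
    {"twist": [0, -0.003, 0], "delta_pos": [1.5, -3.5, -80], "claw": 0.7},
    {"twist": [0, -0.003, 0], "delta_pos": [1.5, -3.5, -100], "claw": 0.7},
    {"twist": [0, -0.003, 0], "delta_pos": [1.5, -3.5, -104], "claw": 0.7}
  ]
}}

```text
time: 16.13
ee_pos: [0.4419, -0.266, 0.0916]
ee_rot: [73.1, 89.7, 139.6]
contact_force: [-0.5, 0.7, -0.3]
gripper_width: 0.0598
```

Call:
{"method": "carry_out", "body": {
  "increments": [
    {"twist": [0, 0, 0], "delta_pos": [0, 0, 0], "claw": 0.7},
    {"twist": [0, 0, 0], "delta_pos": [0, 0, 0], "claw": 0.7},
    {"twist": [0, 0, 0], "delta_pos": [0, 0, 0], "claw": 0.7},
    {"twist": [0, 0, 0], "delta_pos": [0, 0, 0], "claw": 0.7},
    {"twist": [0, 0, 0], "delta_pos": [0, 0, 0], "claw": 0.7}
  ]
}}

```text
time: 16.55
ee_pos: [0.4426, -0.2666, 0.0929]
ee_rot: [75.7, 89.8, 142.3]
contact_force: [-0.2, 0.1, -0.1]
gripper_width: 0.0598
```

Call:
{"method": "carry_out", "body": {
  "increments": [
    {"twist": [0, 0, 0], "delta_pos": [1, -1, 0], "claw": 0.7},
    {"twist": [0, 0, 0], "delta_pos": [1, -1, 0], "claw": 0.5},
    {"twist": [0, 0, 0], "delta_pos": [1, -1, 0], "claw": 0.3},
    {"twist": [0, 0, 0], "delta_pos": [1, -1, 0], "claw": 0.2},
    {"twist": [0, 0, 0], "delta_pos": [1, -1, 0], "claw": 0.2}
  ]
}}

```text
time: 16.97
ee_pos: [0.4438, -0.268, 0.0933]
ee_rot: [84.2, 89.9, 150.8]
contact_force: [-1.2, -0.3, 4.0]
gripper_width: 0.0307
```

Call:
{"method": "carry_out", "body": {
  "increments": [
    {"twist": [0, 0, 0], "delta_pos": [0, 0, 0], "claw": 0.2},
    {"twist": [0, 0, 0], "delta_pos": [0, 0, 0], "claw": 0.2},
    {"twist": [0, 0, 0], "delta_pos": [0, 0, 5], "claw": 0.2},
    {"twist": [0, 0, 0], "delta_pos": [0, 0, 15], "claw": 0.2},
    {"twist": [0, 0, 0], "delta_pos": [0, 0, 30], "claw": 0.2}
  ]
}}

```text
time: 17.38
ee_pos: [0.4429, -0.2671, 0.1229]
ee_rot: [74.6, 89.7, 141.2]
contact_force: [-0.2, -1.1, -1.3]
gripper_width: 0.031
```

Call:
{"method": "carry_out", "body": {
  "increments": [
    {"twist": [0, 0, 0], "delta_pos": [0, 0, 30], "claw": 0.2},
    {"twist": [0, 0, 0], "delta_pos": [0, 0, 62], "claw": 0.2},
    {"twist": [0, 0, 0], "delta_pos": [0, 0, 95], "claw": 0.2},
    {"twist": [0, 0, 0], "delta_pos": [2, 15, 122], "claw": 0.2},
    {"twist": [0, 0, 0], "delta_pos": [6, 40, 142], "claw": 0.2}
  ]
}}

```text
time: 17.8
ee_pos: [0.4497, -0.2292, 0.2682]
ee_rot: [154.1, 90.0, -139.5]
contact_force: [0.4, -0.3, -1.6]
gripper_width: 0.0312
```

Call:
{"method": "carry_out", "body": {
  "increments": [
    {"twist": [0, 0, 0], "delta_pos": [8, 33, 3], "claw": 0.2},
    {"twist": [0, 0, 0], "delta_pos": [16, 67, 3], "claw": 0.2},
    {"twist": [0, 0, 0], "delta_pos": [24, 101, 3], "claw": 0.2},
    {"twist": [0, 0, 0], "delta_pos": [32, 135, 3], "claw": 0.2},
    {"twist": [0, 0, 0], "delta_pos": [40, 169, 3], "claw": 0.2}
  ]
}}

```text
time: 18.22
ee_pos: [0.4893, -0.0583, 0.2719]
ee_rot: [158.5, 90.0, -135.2]
contact_force: [1.1, -0.0, -2.1]
gripper_width: 0.0311
```

Call:
{"method": "carry_out", "body": {
  "increments": [
    {"twist": [0, 0, 0], "delta_pos": [8, 33, 0], "claw": 0.2},
    {"twist": [0, 0, 0], "delta_pos": [16, 67, 0], "claw": 0.2},
    {"twist": [0, 0, 0], "delta_pos": [24, 101, 0], "claw": 0.2},
    {"twist": [0, 0, 0], "delta_pos": [32, 135, 0], "claw": 0.2},
    {"twist": [0, 0, 0], "delta_pos": [40, 169, 0], "claw": 0.2}
  ]
}}

```text
time: 18.63
ee_pos: [0.5287, 0.1126, 0.2724]
ee_rot: [140.5, 89.9, -153.1]
contact_force: [1.1, -1.1, -1.5]
gripper_width: 0.0308
```

Call:
{"method": "carry_out", "body": {
  "increments": [
    {"twist": [0, 0, 0], "delta_pos": [9, 33, 0], "claw": 0.2},
    {"twist": [0, 0, 0], "delta_pos": [18, 67, 0], "claw": 0.2},
    {"twist": [0, 0, 0], "delta_pos": [27, 101, 0], "claw": 0.2},
    {"twist": [0, 0, 0], "delta_pos": [34, 125, 0], "claw": 0.2},
    {"twist": [0, 0, 0], "delta_pos": [38, 140, 0], "claw": 0.2}
  ]
}}

```text
time: 19.05
ee_pos: [0.5666, 0.2555, 0.2726]
ee_rot: [82.0, 90.0, 148.6]
contact_force: [-0.7, -0.4, -1.6]
gripper_width: 0.0309
```

Call:
{"method": "carry_out", "body": {
  "increments": [
    {"twist": [0, 0, 0], "delta_pos": [0, 0, 0], "claw": 0.2},
    {"twist": [0, 0, 0], "delta_pos": [0, 0, 0], "claw": 0.2},
    {"twist": [0, 0, 0], "delta_pos": [0, 0, 0], "claw": 0.2},
    {"twist": [0, 0, 0], "delta_pos": [0, 0, 0], "claw": 0.2},
    {"twist": [0, 0, 0], "delta_pos": [0, 0, 0], "claw": 0.2}
  ]
}}

```text
time: 19.47
ee_pos: [0.5664, 0.254, 0.2727]
ee_rot: [116.5, 89.9, -177.0]
contact_force: [1.0, -0.7, -2.0]
gripper_width: 0.0307
```

```bash
python3 t.py
```

```text
pos [566.4 254.  272.7] w 0.0307 jaw [ 0.4    0.917 -0.001] twist to vertical [ 0.0001 -0.0012  0.    ] F [ 1.  -0.7 -2. ]
```

Call:
{"method": "carry_out", "body": {
  "increments": [
    {"twist": [0, 0, 0], "delta_pos": [4, 9, -10], "claw": 0.2},
    {"twist": [0, 0, 0], "delta_pos": [7, 15, -40], "claw": 0.2},
    {"twist": [0, 0, 0], "delta_pos": [7, 15, -70], "claw": 0.2},
    {"twist": [0, 0, 0], "delta_pos": [7, 15, -95], "claw": 0.2},
    {"twist": [0, 0, 0], "delta_pos": [7, 15, -105], "claw": 0.2}
  ]
}}

```text
time: 19.88
ee_pos: [0.5709, 0.2682, 0.1631]
ee_rot: [126.3, 89.5, -167.3]
contact_force: [-0.8, -0.1, -2.7]
gripper_width: 0.0308
```

Call:
{"method": "carry_out", "body": {
  "increments": [
    {"twist": [0, 0, 0], "delta_pos": [0, 0, 0], "claw": 0.2},
    {"twist": [0, 0, 0], "delta_pos": [0, 0, 0], "claw": 0.2},
    {"twist": [0, 0, 0], "delta_pos": [0, 0, 0], "claw": 0.2},
    {"twist": [0, 0, 0], "delta_pos": [0, 0, 0], "claw": 0.2},
    {"twist": [0, 0, 0], "delta_pos": [0, 0, 0], "claw": 0.2}
  ]
}}

```text
time: 20.3
ee_pos: [0.5721, 0.2684, 0.1649]
ee_rot: [124.3, 89.7, -169.3]
contact_force: [0.1, 0.1, -1.7]
gripper_width: 0.0304
```

```bash
python3 t.py
python3 - <<'E'
from h import *
s=snap("side"); cv2.imwrite("pics/s4.png",cv2.resize(s["color"][60:260,150:400,::-1],None,fx=3,fy=3))
E
```

```text
pos [572.1 268.4 164.9] w 0.0304 jaw [ 0.4    0.916 -0.003] twist to vertical [ 0.001  -0.0053  0.    ] F [ 0.1  0.1 -1.7]
```

View pics/s4.png

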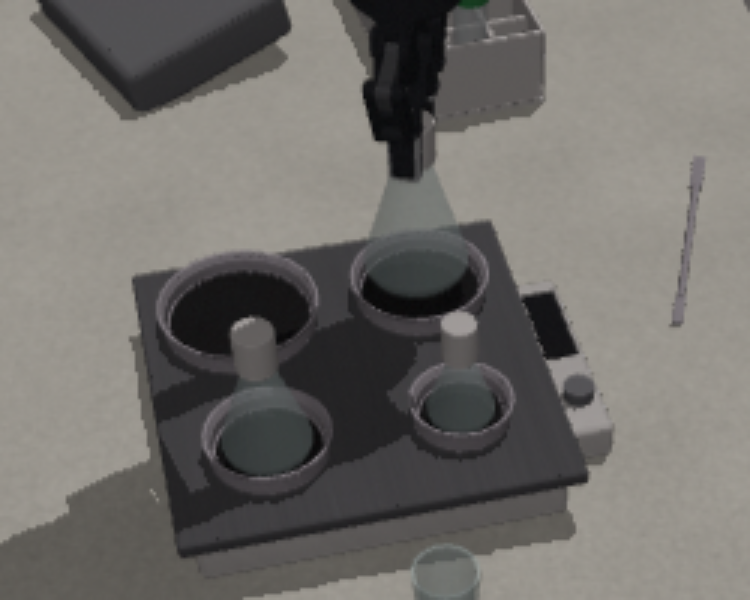

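Small (460,400) and medium (265,430) stand upright in their cups, and the large flask hangs over its own at (418,265). I'll lower it.

Call:
{"method": "carry_out", "body": {
  "increments": [
    {"twist": [0, 0, 0], "delta_pos": [1, 0, -5], "claw": 0.2},
    {"twist": [0, 0, 0], "delta_pos": [1, 0, -10], "claw": 0.2},
    {"twist": [0, 0, 0], "delta_pos": [1, 0, -14], "claw": 0.2},
    {"twist": [0, 0, 0], "delta_pos": [1, 0, -17], "claw": 0.2},
    {"twist": [0, 0, 0], "delta_pos": [1, 0, -18.5], "claw": 0.2}
  ]
}}

```text
time: 20.77
ee_pos: [0.5723, 0.2682, 0.1453]
ee_rot: [125.7, 89.6, -167.9]
contact_force: [0.3, 0.2, -2.2]
gripper_width: 0.031
```

Call:
{"method": "carry_out", "body": {
  "increments": [
    {"twist": [0, 0, 0], "delta_pos": [0, 0, 0], "claw": 0.2},
    {"twist": [0, 0, 0], "delta_pos": [0, 0, -0.5], "claw": 0.2},
    {"twist": [0, 0, 0], "delta_pos": [0, 0, -1], "claw": 0.2},
    {"twist": [0, 0, 0], "delta_pos": [0, 0, -2], "claw": 0.2},
    {"twist": [0, 0, 0], "delta_pos": [0, 0, -2], "claw": 0.2}
  ]
}}

```text
time: 21.18
ee_pos: [0.5725, 0.2683, 0.1436]
ee_rot: [125.7, 89.6, -167.9]
contact_force: [-0.8, 0.4, -1.1]
gripper_width: 0.031
```

Call:
{"method": "carry_out", "body": {
  "increments": [
    {"twist": [0, 0, 0], "delta_pos": [0, 0, -0.5], "claw": 0.2},
    {"twist": [0, 0, 0], "delta_pos": [0, 0, -1], "claw": 0.2},
    {"twist": [0, 0, 0], "delta_pos": [0, 0, -1.2], "claw": 0.2},
    {"twist": [0, 0, 0], "delta_pos": [0, 0, -1.2], "claw": 0.2},
    {"twist": [0, 0, 0], "delta_pos": [0, 0, -1.2], "claw": 0.2}
  ]
}}

```text
time: 21.6
ee_pos: [0.5727, 0.2682, 0.1435]
ee_rot: [127.4, 89.6, -166.2]
contact_force: [-1.4, -1.3, 4.7]
gripper_width: 0.0308
```

Call:
{"method": "carry_out", "body": {
  "increments": [
    {"twist": [0, 0, 0], "delta_pos": [0, 0, 0], "claw": 0.4},
    {"twist": [0, 0, 0], "delta_pos": [0, 0, 0], "claw": 0.55},
    {"twist": [0, 0, 0], "delta_pos": [0, 0, 0], "claw": 0.75},
    {"twist": [0, 0, 0], "delta_pos": [0, 0, 0], "claw": 0.75},
    {"twist": [0, 0, 0], "delta_pos": [0, 0, 10], "claw": 0.75}
  ]
}}

```text
time: 22.02
ee_pos: [0.5712, 0.2678, 0.1517]
ee_rot: [127.7, 89.4, -165.9]
contact_force: [-0.0, -0.4, 0.0]
gripper_width: 0.0639
```

Call:
{"method": "carry_out", "body": {
  "increments": [
    {"twist": [0, 0, 0], "delta_pos": [0, 0, 25], "claw": 0.75},
    {"twist": [0, 0, 0], "delta_pos": [0, 0, 55], "claw": 0.75},
    {"twist": [0.001, -0.005, 0], "delta_pos": [0, -15, 80], "claw": 0.75},
    {"twist": [0.001, -0.005, 0], "delta_pos": [1, -45, 90], "claw": 0.75},
    {"twist": [0.001, -0.005, 0], "delta_pos": [2, -80, 90], "claw": 0.75}
  ]
}}

```text
time: 22.43
ee_pos: [0.5754, 0.189, 0.2462]
ee_rot: [-66.6, 89.8, 0.0]
contact_force: [0.5, -0.7, 0.7]
gripper_width: 0.0638
```

Call:
{"method": "carry_out", "body": {
  "increments": [
    {"twist": [0, 0, 0], "delta_pos": [1, -36, 0], "claw": 0.75},
    {"twist": [0, 0, 0], "delta_pos": [2, -72, 0], "claw": 0.75},
    {"twist": [0, 0, 0], "delta_pos": [4, -108, 0], "claw": 0.75},
    {"twist": [0, 0, 0], "delta_pos": [6, -144, 0], "claw": 0.75},
    {"twist": [0, 0, 0], "delta_pos": [8, -180, 0], "claw": 0.75}
  ]
}}

```text
time: 22.85
ee_pos: [0.5834, 0.0073, 0.2471]
ee_rot: [-68.3, 89.7, -1.7]
contact_force: [0.2, -0.6, 0.5]
gripper_width: 0.0642
```

Call:
{"method": "carry_out", "body": {
  "increments": [
    {"twist": [0, 0, 0], "delta_pos": [1, -36, 0], "claw": 0.75},
    {"twist": [0, 0, 0], "delta_pos": [2, -72, 0], "claw": 0.75},
    {"twist": [0, 0, 0], "delta_pos": [4, -108, 0], "claw": 0.75},
    {"twist": [0, 0, 0], "delta_pos": [6, -144, 0], "claw": 0.75},
    {"twist": [0, 0, 0], "delta_pos": [8, -180, 0], "claw": 0.75}
  ]
}}

```text
time: 23.27
ee_pos: [0.5913, -0.1745, 0.2479]
ee_rot: [-70.8, 89.7, -4.2]
contact_force: [0.7, 0.2, -0.1]
gripper_width: 0.0638
```

Call:
{"method": "carry_out", "body": {
  "increments": [
    {"twist": [0, 0, 0], "delta_pos": [0, -36, 0], "claw": 0.75},
    {"twist": [0, 0, 0], "delta_pos": [1, -65, 0], "claw": 0.75},
    {"twist": [0, 0, 0], "delta_pos": [2, -80, 0], "claw": 0.75},
    {"twist": [0, 0, 0], "delta_pos": [2, -85, 0], "claw": 0.75},
    {"twist": [0, 0, 0], "delta_pos": [2, -85, 0], "claw": 0.75}
  ]
}}

```text
time: 23.68
ee_pos: [0.5932, -0.2599, 0.248]
ee_rot: [-64.0, 89.7, 2.5]
contact_force: [-0.1, 0.2, -0.1]
gripper_width: 0.0641
```

Call:
{"method": "carry_out", "body": {
  "increments": [
    {"twist": [0, 0, 0], "delta_pos": [0, 0, 0], "claw": 0.75},
    {"twist": [0, 0, 0], "delta_pos": [0, 0, 0], "claw": 0.75},
    {"twist": [0, 0, 0], "delta_pos": [0, 0, 0], "claw": 0.75},
    {"twist": [0, 0, 0], "delta_pos": [0, 0, 0], "claw": 0.75},
    {"twist": [0, 0, 0], "delta_pos": [0, 0, 0], "claw": 0.75}
  ]
}}

```text
time: 24.1
ee_pos: [0.5933, -0.2588, 0.2481]
ee_rot: [-62.8, 89.7, 3.8]
contact_force: [0.2, 1.5, -0.2]
gripper_width: 0.0639
```

```bash
python3 t.py
python3 - <<'E'
from h import *
s=snap("side"); cv2.imwrite("pics/s5.png",s["color"][:,:,::-1])
E
```

```text
pos [ 593.3 -258.8  248.1] w 0.0639 jaw [0.397 0.918 0.002] twist to vertical [-0.0004  0.0053  0.    ] F [ 0.2  1.5 -0.2]
```

View pics/s5.png

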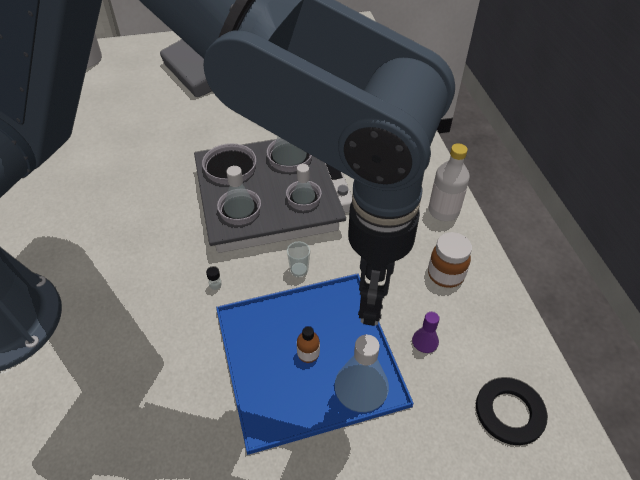

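Three flasks are in their cups: (239,205), (304,190) and (289,152). The gripper is above the largest flask, cap at (367,347). Descending.

Call:
{"method": "carry_out", "body": {
  "increments": [
    {"twist": [0, 0, 0], "delta_pos": [-0.5, -1.5, -30], "claw": 0.75},
    {"twist": [0, 0, 0], "delta_pos": [-0.5, -1.5, -65], "claw": 0.75},
    {"twist": [0, 0, 0], "delta_pos": [-0.5, -1.5, -100], "claw": 0.75},
    {"twist": [0, 0, 0], "delta_pos": [-0.5, -1.5, -128], "claw": 0.75},
    {"twist": [0, 0, 0], "delta_pos": [-0.5, -1.5, -137], "claw": 0.75}
  ]
}}

```text
time: 24.57
ee_pos: [0.59, -0.2585, 0.1064]
ee_rot: [45.7, 89.7, 112.2]
contact_force: [-0.6, -0.4, -0.3]
gripper_width: 0.0643
```

Call:
{"method": "carry_out", "body": {
  "increments": [
    {"twist": [0, 0, 0], "delta_pos": [0, 0, 0], "claw": 0.75},
    {"twist": [0, 0, 0], "delta_pos": [0, 0, 0], "claw": 0.75},
    {"twist": [0, 0, 0], "delta_pos": [0, 0, 0], "claw": 0.75},
    {"twist": [0, 0, 0], "delta_pos": [0, 0, 0], "claw": 0.75},
    {"twist": [0, 0, 0], "delta_pos": [0, 0, 0], "claw": 0.75}
  ]
}}

```text
time: 24.98
ee_pos: [0.5912, -0.2592, 0.1085]
ee_rot: [2.6, 89.8, 69.2]
contact_force: [-0.5, 0.0, 0.3]
gripper_width: 0.0638
```

```bash
python3 t.py
```

```text
pos [ 591.2 -259.2  108.5] w 0.0638 jaw [0.397 0.918 0.003] twist to vertical [-0.0031  0.0012  0.    ] F [-0.5  0.   0.3]
```

Call:
{"method": "carry_out", "body": {
  "increments": [
    {"twist": [0, 0, 0], "delta_pos": [1, -1, 0.5], "claw": 0.75},
    {"twist": [0, 0, 0], "delta_pos": [1, -1, 0.5], "claw": 0.5},
    {"twist": [0, 0, 0], "delta_pos": [1, -1, 0.5], "claw": 0.35},
    {"twist": [0, 0, 0], "delta_pos": [1, -1, 0.5], "claw": 0.25},
    {"twist": [0, 0, 0], "delta_pos": [1, -1, 0.5], "claw": 0.25}
  ]
}}

```text
time: 25.4
ee_pos: [0.5928, -0.2606, 0.1098]
ee_rot: [-28.7, 89.8, 37.9]
contact_force: [1.1, 0.3, 4.4]
gripper_width: 0.0351
```

Call:
{"method": "carry_out", "body": {
  "increments": [
    {"twist": [0, 0, 0], "delta_pos": [0, 0, 0], "claw": 0.25},
    {"twist": [0, 0, 0], "delta_pos": [0, 0, 0], "claw": 0.25},
    {"twist": [0, 0, 0], "delta_pos": [0, 0, 5], "claw": 0.25},
    {"twist": [0, 0, 0], "delta_pos": [0, 0, 15], "claw": 0.25},
    {"twist": [0, 0, 0], "delta_pos": [0, 0, 30], "claw": 0.25}
  ]
}}

```text
time: 25.82
ee_pos: [0.5915, -0.2597, 0.1387]
ee_rot: [37.0, 89.7, 103.6]
contact_force: [0.5, 0.3, -1.4]
gripper_width: 0.0351
```

Call:
{"method": "carry_out", "body": {
  "increments": [
    {"twist": [0, 0, 0], "delta_pos": [0, 0, 30], "claw": 0.25},
    {"twist": [0, 0, 0], "delta_pos": [0, 0, 64], "claw": 0.25},
    {"twist": [0, 0, 0], "delta_pos": [0, 0, 98], "claw": 0.25},
    {"twist": [0, 0, 0], "delta_pos": [-3, 10, 130], "claw": 0.25},
    {"twist": [0, 0, 0], "delta_pos": [-10, 32, 154], "claw": 0.25}
  ]
}}

```text
time: 26.23
ee_pos: [0.5828, -0.2304, 0.2964]
ee_rot: [-60.9, 89.8, 5.6]
contact_force: [0.6, -0.1, 0.7]
gripper_width: 0.0352
```

Call:
{"method": "carry_out", "body": {
  "increments": [
    {"twist": [0, 0, 0], "delta_pos": [-9, 32, 10], "claw": 0.25},
    {"twist": [0, 0, 0], "delta_pos": [-18, 65, 10], "claw": 0.25},
    {"twist": [0, 0, 0], "delta_pos": [-27, 98, 10], "claw": 0.25},
    {"twist": [0, 0, 0], "delta_pos": [-37, 131, 10], "claw": 0.25},
    {"twist": [0, 0, 0], "delta_pos": [-47, 164, 10], "claw": 0.25}
  ]
}}

```text
time: 26.65
ee_pos: [0.5347, -0.0649, 0.307]
ee_rot: [-59.7, 89.8, 6.7]
contact_force: [0.1, 0.8, -1.3]
gripper_width: 0.035
```

Call:
{"method": "carry_out", "body": {
  "increments": [
    {"twist": [0, 0, 0], "delta_pos": [-9, 32, 0], "claw": 0.25},
    {"twist": [0, 0, 0], "delta_pos": [-18, 65, 0], "claw": 0.25},
    {"twist": [0, 0, 0], "delta_pos": [-27, 98, 0], "claw": 0.25},
    {"twist": [0, 0, 0], "delta_pos": [-37, 131, 0], "claw": 0.25},
    {"twist": [0, 0, 0], "delta_pos": [-47, 164, 0], "claw": 0.25}
  ]
}}

```text
time: 27.07
ee_pos: [0.4866, 0.1005, 0.3075]
ee_rot: [-59.0, 89.8, 7.4]
contact_force: [0.3, -0.3, -1.3]
gripper_width: 0.0351
```

Call:
{"method": "carry_out", "body": {
  "increments": [
    {"twist": [0, 0, 0], "delta_pos": [-9, 33, 0], "claw": 0.25},
    {"twist": [0, 0, 0], "delta_pos": [-19, 67, 0], "claw": 0.25},
    {"twist": [0, 0, 0], "delta_pos": [-29, 101, 0], "claw": 0.25},
    {"twist": [0, 0, 0], "delta_pos": [-37, 130, 0], "claw": 0.25},
    {"twist": [0, 0, 0], "delta_pos": [-43, 152, 0], "claw": 0.25}
  ]
}}

```text
time: 27.48
ee_pos: [0.442, 0.2547, 0.308]
ee_rot: [-48.3, 89.8, 18.2]
contact_force: [-0.3, -0.7, -1.5]
gripper_width: 0.0353
```

Call:
{"method": "carry_out", "body": {
  "increments": [
    {"twist": [0, 0, 0], "delta_pos": [0, 0, 0], "claw": 0.25},
    {"twist": [0, 0, 0], "delta_pos": [0, 0, 0], "claw": 0.25},
    {"twist": [0, 0, 0], "delta_pos": [0, 0, 0], "claw": 0.25},
    {"twist": [0, 0, 0], "delta_pos": [0, 0, 0], "claw": 0.25},
    {"twist": [0, 0, 0], "delta_pos": [0, 0, 0], "claw": 0.25}
  ]
}}

```text
time: 27.9
ee_pos: [0.4425, 0.2536, 0.3081]
ee_rot: [-53.8, 89.8, 12.6]
contact_force: [0.1, 0.2, -1.3]
gripper_width: 0.035
```

```bash
python3 t.py
```

```text
pos [442.5 253.6 308.1] w 0.035 jaw [0.401 0.916 0.002] twist to vertical [-0.0009  0.0039  0.    ] F [ 0.1  0.2 -1.3]
```

Delta +1.5, +10.5, and down from 308 to about 180 first.

Call:
{"method": "carry_out", "body": {
  "increments": [
    {"twist": [0, 0, 0], "delta_pos": [1.5, 8, -10], "claw": 0.25},
    {"twist": [0, 0, 0], "delta_pos": [1.5, 10.5, -42], "claw": 0.25},
    {"twist": [0, 0, 0], "delta_pos": [1.5, 10.5, -76], "claw": 0.25},
    {"twist": [0, 0, 0], "delta_pos": [1.5, 10.5, -106], "claw": 0.25},
    {"twist": [0, 0, 0], "delta_pos": [1.5, 10.5, -124], "claw": 0.25}
  ]
}}

```text
time: 28.32
ee_pos: [0.4424, 0.2632, 0.1805]
ee_rot: [143.8, 89.9, -149.9]
contact_force: [-0.6, -0.0, -1.2]
gripper_width: 0.0347
```

Call:
{"method": "carry_out", "body": {
  "increments": [
    {"twist": [0, 0, 0], "delta_pos": [0, 0, 0], "claw": 0.25},
    {"twist": [0, 0, 0], "delta_pos": [0, 0, 0], "claw": 0.25},
    {"twist": [0, 0, 0], "delta_pos": [0, 0, 0], "claw": 0.25},
    {"twist": [0, 0, 0], "delta_pos": [0, 0, 0], "claw": 0.25},
    {"twist": [0, 0, 0], "delta_pos": [0, 0, 0], "claw": 0.25}
  ]
}}

```text
time: 28.73
ee_pos: [0.4436, 0.2635, 0.182]
ee_rot: [-54.2, 89.9, 12.1]
contact_force: [0.1, 0.0, -1.7]
gripper_width: 0.035
```

```bash
python3 t.py
python3 - <<'E'
from h import *
s=snap("side"); cv2.imwrite("pics/s6.png",cv2.resize(s["color"][60:260,150:400,::-1],None,fx=3,fy=3))
E
```

```text
pos [443.6 263.5 182. ] w 0.035 jaw [0.402 0.916 0.001] twist to vertical [-0.0005  0.0023  0.    ] F [ 0.1  0.  -1.7]
```

View pics/s6.png

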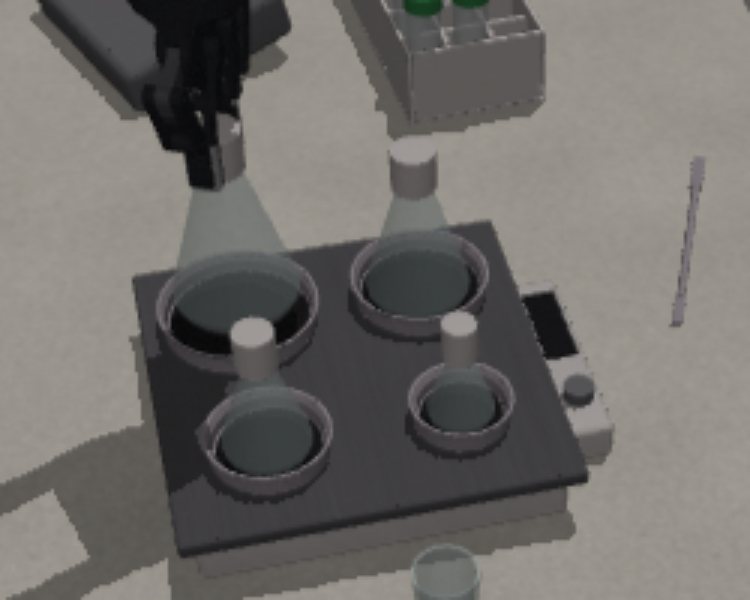

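The large flask is seated at (418,275), and the largest hangs centred over its cup at (238,290). I'll lower it 20 mm, then creep.

Call:
{"method": "carry_out", "body": {
  "increments": [
    {"twist": [0, 0, 0], "delta_pos": [0, 0.5, -5], "claw": 0.25},
    {"twist": [0, 0, 0], "delta_pos": [0, 0.5, -10], "claw": 0.25},
    {"twist": [0, 0, 0], "delta_pos": [0, 0.5, -14], "claw": 0.25},
    {"twist": [0, 0, 0], "delta_pos": [0, 0.5, -17], "claw": 0.25},
    {"twist": [0, 0, 0], "delta_pos": [0, 0.5, -19], "claw": 0.25}
  ]
}}

```text
time: 29.2
ee_pos: [0.443, 0.2639, 0.1622]
ee_rot: [-65.1, 90.0, 1.2]
contact_force: [-0.2, 0.2, -1.3]
gripper_width: 0.0348
```

Call:
{"method": "carry_out", "body": {
  "increments": [
    {"twist": [0, 0, 0], "delta_pos": [0, 0, 0], "claw": 0.25},
    {"twist": [0, 0, 0], "delta_pos": [0, 0, -0.5], "claw": 0.25},
    {"twist": [0, 0, 0], "delta_pos": [0, 0, -1.5], "claw": 0.25},
    {"twist": [0, 0, 0], "delta_pos": [0, 0, -2.5], "claw": 0.25},
    {"twist": [0, 0, 0], "delta_pos": [0, 0, -2.5], "claw": 0.25}
  ]
}}

```text
time: 29.62
ee_pos: [0.4432, 0.2639, 0.1599]
ee_rot: [-60.3, 89.9, 6.0]
contact_force: [0.0, -0.5, -0.4]
gripper_width: 0.0355
```

Call:
{"method": "carry_out", "body": {
  "increments": [
    {"twist": [0, 0, 0], "delta_pos": [0, 0, -0.5], "claw": 0.25},
    {"twist": [0, 0, 0], "delta_pos": [0, 0, -1], "claw": 0.25},
    {"twist": [0, 0, 0], "delta_pos": [0, 0, -1], "claw": 0.25},
    {"twist": [0, 0, 0], "delta_pos": [0, 0, -1], "claw": 0.25},
    {"twist": [0, 0, 0], "delta_pos": [0, 0, -1], "claw": 0.25}
  ]
}}

```text
time: 30.03
ee_pos: [0.4433, 0.2639, 0.1598]
ee_rot: [-61.2, 89.9, 5.2]
contact_force: [-2.7, -2.0, 6.3]
gripper_width: 0.0352
```

Contact at 6 N. I'll release and retreat straight up, then clear the shaker.

Call:
{"method": "carry_out", "body": {
  "increments": [
    {"twist": [0, 0, 0], "delta_pos": [0, 0, 0], "claw": 0.45},
    {"twist": [0, 0, 0], "delta_pos": [0, 0, 0], "claw": 0.6},
    {"twist": [0, 0, 0], "delta_pos": [0, 0, 0], "claw": 0.75},
    {"twist": [0, 0, 0], "delta_pos": [0, 0, 0], "claw": 0.75},
    {"twist": [0, 0, 0], "delta_pos": [0, 0, 10], "claw": 0.75}
  ]
}}

```text
time: 30.45
ee_pos: [0.442, 0.2634, 0.1685]
ee_rot: [144.0, 89.9, -149.7]
contact_force: [-0.3, 0.3, 0.1]
gripper_width: 0.064
```

Call:
{"method": "carry_out", "body": {
  "increments": [
    {"twist": [0, 0, 0], "delta_pos": [0, 0, 25], "claw": 0.75},
    {"twist": [0, 0, 0], "delta_pos": [0, 0, 55], "claw": 0.75},
    {"twist": [0, 0, 0], "delta_pos": [0, 10, 80], "claw": 0.75},
    {"twist": [0, 0, 0], "delta_pos": [0, 40, 95], "claw": 0.75},
    {"twist": [0, 0, 0], "delta_pos": [0, 75, 95], "claw": 0.75}
  ]
}}

```text
time: 30.87
ee_pos: [0.4444, 0.339, 0.2686]
ee_rot: [-46.5, 89.6, 19.6]
contact_force: [1.6, 0.2, -0.2]
gripper_width: 0.0641
```

Call:
{"method": "carry_out", "body": {
  "increments": [
    {"twist": [0, 0, 0], "delta_pos": [-8, 35, 0], "claw": 0.75},
    {"twist": [0, 0, 0], "delta_pos": [-16, 70, 0], "claw": 0.75},
    {"twist": [0, 0, 0], "delta_pos": [-24, 105, 0], "claw": 0.75},
    {"twist": [0, 0, 0], "delta_pos": [-32, 130, 0], "claw": 0.75},
    {"twist": [0, 0, 0], "delta_pos": [-35, 140, 0], "claw": 0.75}
  ]
}}

```text
time: 31.28
ee_pos: [0.4079, 0.4825, 0.2691]
ee_rot: [-32.8, 89.6, 33.5]
contact_force: [-0.3, -0.4, 0.8]
gripper_width: 0.064
```

Call:
{"method": "carry_out", "body": {
  "increments": [
    {"twist": [0, 0, 0], "delta_pos": [0, 0, 0], "claw": 0.75},
    {"twist": [0, 0, 0], "delta_pos": [0, 0, 0], "claw": 0.75},
    {"twist": [0, 0, 0], "delta_pos": [0, 0, 0], "claw": 0.75},
    {"twist": [0, 0, 0], "delta_pos": [0, 0, 0], "claw": 0.75},
    {"twist": [0, 0, 0], "delta_pos": [0, 0, 0], "claw": 0.75}
  ]
}}

```text
time: 31.7
ee_pos: [0.4085, 0.4811, 0.2693]
ee_rot: [-35.8, 89.6, 30.4]
contact_force: [-0.0, -0.4, -0.1]
gripper_width: 0.0637
```

Run:
```python
from h import *
s=snap("side"); cv2.imwrite("pics/s7.png",s["color"][:,:,::-1])
s=snap("top"); W=world(s); cv2.imwrite("pics/t7.png",s["color"][:,:,::-1])
w=W.reshape(-1,3)
for n,c,h in (("small",(578,138.6),.136),("medium",(447.9,134.2),.156),("large",(573.2,268.7),.176),("largest",(443.6,264.1),.192)):
    m=(np.hypot(w[:,0]*1000-c[0],w[:,1]*1000-c[1])<35)&(np.abs(w[:,2]-h)<.007)
    q=w[m]; cc,r=cv2.minEnclosingCircle((q[:,:2]*1000).astype(np.float32)); print(n,len(q),np.round(np.array(cc)-c,1),round(r,1),np.median(q[:,2]).round(4))
W0=np.load("top0.npy")
for n,(u,v) in (("amber",(408,265)),("beaker",(316,257)),("purple",(417,162))): print(n,(W-W0)[v-2:v+3,u-2:u+3].reshape(-1,3).mean(0).round(4))
```

```text
small 137 [-1.  -2.3] 12.3 0.1353
medium 202 [-0.9 -0.7] 13.9 0.1555
large 262 [-1.7 -2.3] 16.4 0.1754
largest 375 [-0.2 -1.6] 18.0 0.1914
amber [-0.0001  0.0002  0.0012]
beaker [nan nan nan]
purple [-0.0004  0.0002  0.0011]
```

View pics/s7.png

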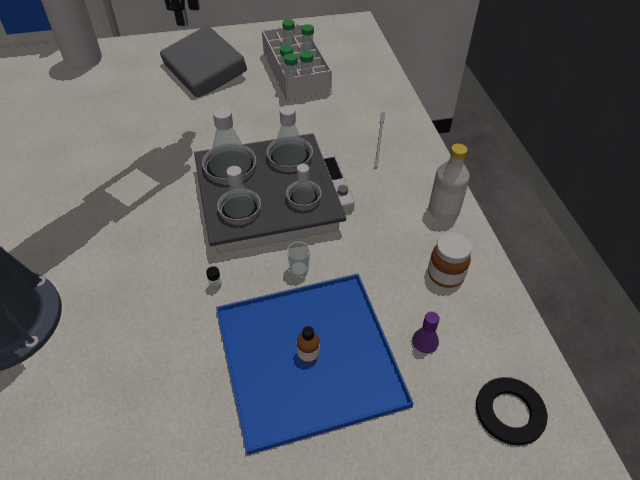

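All four flasks are seated upright in their own cups. Their tops are at the expected heights, within 1 mm. The beaker (299,258) and the amber bottle (308,345) are where they started.

```bash
python3 -c "
from cell import robot
print(robot.finish_job())"
```

```text
the job is handed in; nothing more can be done
None
```

The four flasks are on the shaker, moved in order from smallest to largest, each upright in the cup of its size. The job was handed in at about 32 s on the robot's clock, and the hand-in gave no verdict.

- **Set-down:** I lowered each flask until the wrist felt 5–7 N of contact, then released it and pulled straight up.
- **Final position:** the last top-camera check put every cap within 3 mm of its cup centre, with tops within 1 mm of the height expected for a seated flask.
- **Bystanders:** the amber bottle and the purple flask had not moved (about 1 mm change). The beaker gave no depth reading in that check, so I judged it by eye in the side image, where it stands at its starting spot.
- **Regrasp:** my first grasp of the small flask was about 10 mm too low. I opened the gripper and regrasped it before lifting.

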